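Reset the ratchet writing slope at the reception desk

ROBOT

A 7-joint arm with a two-finger parallel gripper is mounted at the origin on the work surface. World frame = base frame: x ahead of the robot, y to its left, z up, the work surface at z = 0. Lengths are in m, angles in rad, forces in N, time in s.
With the tool pointing down it reaches from about 0.425 to 0.825 m from the base axis. Payload 3.6 kg.
Tool frame: the origin (TCP) lies midway between the tips of the shut fingers; the grasp point (between the pads) lies 19 mm behind it; z points along the fingers, y is the line along which they close (so a half turn about z gives the same grasp; the last joint's range is limited). The gripper opens to 93 mm and grips with 3 to 60 N. Pads are 15 mm wide; open, the fingers measure 128 mm over their backs; the gripper's body (75 mm by 188 mm) begins 65 mm behind the grasp point.
Start: joints at [1.256, 0.615, -0.013, 1.423, 0.008, 1.103, -0.04], TCP at [0.185, -0.623, 0.219] pointing down, gripper open.
Joint ranges: [-3.12, 3.12], [-0.3, 2.06], [-1.34, 1.32], [0.26, 2.42], [-1.36, 4.5], [0.01, 1.98], [-2.84, 2.84]. Speed limits (rad/s): [2.79, 2.79, 3.14, 3.14, 3.14, 3.14, 3.14].

INTERFACE

Orientations are given as a rotation vector (axis times angle).
In Python, from plant import arm gives the robot as it stands.
- The arm moves only by the shell command python3 -m creep 'ROWS' [OPENING] [FORCE]. ROWS is JSON, a list of rows, each an object with "travel": the shift along the tool's x, y, z in units of 40 mm (1.0 is 40 mm), a list of three; "rot": the turn, a rotation vector about the tool's x, y, z in units of 30 degrees (1.0 is 30 degrees), a list of three. A call has 1 to 12 rows; each row shifts and turns the commanded pose from where the row before left it, along the tool's axes as they then stand; what a row does not reach is not made up. A row lasts 1/8 s, in which the tool goes at most 62.5 mm and 10.7 degrees, less where a joint would pass 70% of its speed; a pose out of reach is approached as far as the arm can. A call with a number of a shift or a turn outside -1 to 1 is refused whole. A call with a gripper value outside its range is refused whole. OPENING is the closure in counts, from 0 (fully open) to 255 (shut), set as the call begins (- or left out, the last holds). The fingers move at their own pace and stop on an object; FORCE is the grip in N (left out, the last holds). Time passes only in rows, so rows that do not move let the fingers close. It gives the time, the measured TCP pose, the force, the opening and the grip force at its end, in the units of the state.
- arm.state(): the state, without advancing time (a new reading comes with each control period).
- arm.snapshot(name): name is "scene" or "top"; returns the picture (384x512x3 uint8, red, green, blue); there is no depth.
- arm.camera_info(name): a dict with "mtx" (3x3 intrinsics, pixels), "R" (3x3) and "t" (3): a world point X has camera coordinates R X + t. Camera axes: x right, y down, z forward; pixel columns grow to the right and rows downward; lengths in m; the calibration is good to about 2 mm. A picture is of the moment at which its call begins. camera_info takes no time and is no camera call.
- arm.sign_off(): hands the job in; it is judged then, once.
Trained networks look in the newest picture that a camera, given by its name, has taken for a name from the list of things; names that differ only in an ending like _2 or _b are one class to them, and where a whole thing is asked for, a point or a joint stands for the part that bears it (a point fixed in the world has none). Each returns a list of dicts, best first, with "score" (0 to 1); they miss things now and then, are a little off and sometimes report something else, mostly with a low value. They report only what shows in the picture. A call takes as long as a camera call.
- arm.recognise(camera, thing): "box" ([left, top, right, bottom] as shares, 0 to 1, of the picture: columns of its width, rows of its height, round what is visible of it).
- arm.masks_of(camera, thing): "mask" (384x512 bool, what is visible of it) and "box" ([left, top, right, bottom] as shares, 0 to 1, of the picture: columns of its width, rows of its height, round what is visible of it).
The state is a dict: "t": time; "joints": joint angles; "joint_velocities": joint speeds; "tau": joint torques, N m; "tool_pos": TCP position; "tool_rot": TCP orientation; "wrist_force": force on the tool from outside, world axes, zero at the start; "torque": the same for the moment, N m; "opening": finger opening in m; "grip_force": force on a finger pad.
Only numpy, scipy, OpenCV 4.12 (cv2) and the standard library are available. Lean on these libraries where they do the work, as an engineer would, in place of code of your own. Each camera call takes 0.05 s, during which the arm holds its last target. There are 200 camera calls.

TASK

The clerk's writing slope is propped too steep: set it to its lowest propped notch. The ratchet will not let it go down from where it is, so take the blue handle bar, raise the board past the top notch until the red pawl is thrown clear, stopping gently when you feel the end stop, lower it all the way down flat, then raise it just past the first notch, let it settle there and let go. Do not force the ratchet or the end stop, do not let the board drop, and leave the pen cup, stamp and calculator where they are.

Things in the scene. Friction and masses are not known exactly. Their poses are not given: they have to be found in the camera images.
- stand: Grey base plate of the writing slope, 205 x 300 mm, top 28 mm above the desk, fixed. Origin on the desk under the middle of the hinge; x points from the hinge to the far free edge of the board. The post that carries pawl and end stop is not bolted on exactly: all angles given for the board may together be up to 0.035 rad higher or lower.
- hinge (a point): Middle of the hinge line, 40 mm above the desk, at the edge of the board nearest the robot. x axis level towards the free edge, y along the hinge, z up. The white hinged board is 185 mm deep, 300 mm wide, 12 mm thick, about 0.9 kg; holding it up takes 2 to 4 N at the bar, and the hinge is damped (0.6 N m s/rad).
- bar (a point): Middle of the blue handle bar on the board's free edge: round, 12 mm thick, 120 mm long, parallel to the hinge, circling it at 235 mm in the board's mid-plane; 40 mm above the desk when flat. A 44 mm gap parts it from the board's edge; arms hold its ends. Pinch it from above; it turns easily between the fingers. x axis away from the hinge, y along the bar.
- slope (a joint): Board angle, rad: 0 flat (firm stop), grows as the free edge rises. Notches nominally at 0.25, 0.39, 0.53, 0.66; the pawl clicks in 0.02 above a notch and the board then rests on it. By an unknown setting of a trip arm, the pawl is thrown clear somewhere between 0.85 and 1.06; the rubbery end stop is felt 0.025 later. Then the board goes down freely; near 0.06, always before flat, the pawl re-engages.
- quadrant: Steel toothed quadrant, 80 mm radius, turning with the board at its left (+y) edge, 164 mm from the middle; origin at point hinge. The red pawl, 45 mm long with a round weight, hangs over it on a dark post 148 mm high at the base's left edge. Pushing the bar down on a seated pawl or up on the end stop with more than about 12 N overloads it.
- pen_cup: Clear pen cup with pens, 76 mm across, 165 mm high overall, origin at the centre of its underside; stands left of the slope. Leave alone.
- stamp: Red hand stamp, 40 mm across, 72 mm high, origin at the centre of its underside; stands right of the slope. Leave alone.
- calculator: Black desk calculator, 150 x 105 x 22 mm, origin at the centre of its underside; lies right of the slope. Leave alone.

How it is judged:
On the way, in this order (a step that is already met when the one before it is completed fails the run):
1. board raised past its top notch (value of joint slope above 0.78 rad), for 0.1 s.
2. board lowered all the way, flat (value of joint slope below 0.03 rad), for 0.1 s.
At the end, for the whole second after the job is handed in: The board rests still, let go, propped at its lowest notch: angle between 0.18 and 0.325 rad (the notch itself lies at 0.25 +- 0.035 rad) (value of joint slope between 0.18 and 0.325 rad and velocity of joint slope between -0.05 and 0.05 rad/s); the robot touches nothing.
It fails at once if ratchet or end stop overloaded: more than 50 N of contact force on the toothed quadrant (12 to 16 N at the bar) (contact force between quadrant and anything else above 50 N).
It fails at once if board dropped: it falls faster than 1.2 rad/s (velocity of joint slope below -1.2 rad/s).
It fails at once if pen cup, stamp or calculator moved by more than 25 mm (distance of any of pen_cup, stamp, calculator from where it was at the start of the episode above 0.025 m).
It also fails if it takes over 64 s, if anything falls off the work surface, if the arm or the gripper's body presses on something with over 40 N, if the wrist force passes 120 N, or if a joint passes its speed limit or range.

## Working session

There is one attempt and no reset: what is moved stays moved. The work goes in short steps, Python scripts to look and compute and a shell command to move; the robot and the scene stay as the last step left them, time stands still between calls to the robot, and variables do not carry over. Pictures are saved under pics/ and viewed, at most 10 in all, crops included, and the job is handed in when it is done.

```bash
mkdir -p pics; ls
python3 - <<'E'
from plant import arm
import cv2,numpy as np
s=arm.state(); print(s['t'],s['tool_pos'],s['tool_rot'],s['opening'])
ims=[]
for c in("scene","top"):
    im=arm.snapshot(c)[:,:,::-1].copy(); ims.append(im)
    K=arm.camera_info(c); print(c,K['mtx'],K['R'],K['t'])
    for n in("bar","hinge","stand","quadrant","pen_cup"):
        r=arm.recognise(c,n)
        print(n,[(round(d['score'],2),np.round(np.array(d['box'])*[512,384,512,384],0)) for d in r[:2]])
cv2.imwrite('pics/a.png',ims[0]);cv2.imwrite('pics/b.png',ims[1])
E
```

```text
pics
0.0 [ 0.18490012 -0.62232337  0.21751897] [-3.10643358e+00 -4.51834857e-01  6.66667944e-04] 0.09307415588190159
scene [[349.12545603   0.         255.15374674]
 [  0.         349.12545603 192.43275981]
 [  0.           0.           1.        ]] [[-0.05649639  0.99829759 -0.01449421]
 [ 0.80201425  0.03673237 -0.59617436]
 [-0.59462702 -0.04530626 -0.80272414]] [ 0.01650911 -0.41176806  1.19339874]
bar [(0.68, array([206., 126., 348., 178.]))]
hinge [(0.67, array([201., 122., 351., 223.]))]
stand [(0.65, array([203., 124., 349., 223.]))]
quadrant [(0.81, array([335., 123., 347., 163.]))]
pen_cup [(0.68, array([374., 173., 418., 234.]))]
top [[408.81772183   0.         257.95086223]
 [  0.         408.81772183 197.35273274]
 [  0.           0.           1.        ]] [[-0.0262104  -0.99955522 -0.01422624]
 [-0.99833973  0.02690341 -0.05093125]
 [ 0.05129133  0.0128677  -0.99860083]] [0.04813374 0.5571669  0.98316819]
bar [(0.63, array([164., 173., 317., 294.]))]
hinge [(0.55, array([174., 173., 316., 296.]))]
stand [(0.58, array([166., 175., 318., 296.]))]
quadrant [(0.98, array([163., 239., 184., 296.]))]
pen_cup [(0.91, array([104., 176., 151., 203.]))]
```

View pics/a.png

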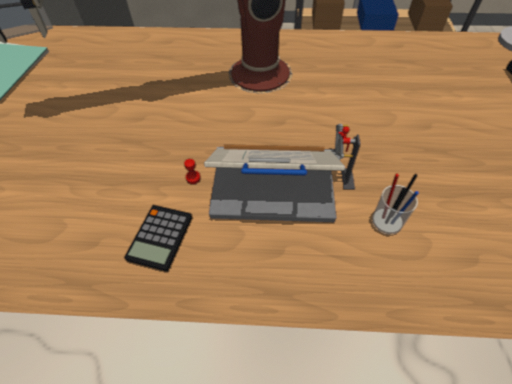

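View pics/b.png

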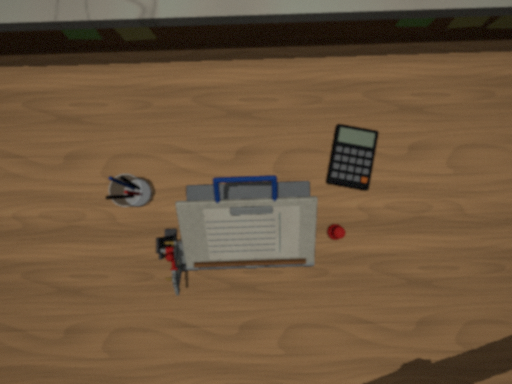

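```bash
cat > h.py <<'E'
from plant import arm
import cv2,numpy as np
from scipy.optimize import least_squares
def proj(c,X):
    K=arm.camera_info(c); p=K['mtx']@(K['R']@np.asarray(X)+K['t']); return p[:2]/p[2]
def blue(im): # rgb
    h=cv2.cvtColor(im,cv2.COLOR_RGB2HSV); return cv2.inRange(h,(105,140,50),(128,255,255))>0
def model(p,s):  # p: hx,hy,yaw ; bar ends +y,-y
    hx,hy,yaw=p; e=np.array([np.cos(yaw),np.sin(yaw),0]); n=np.array([-e[1],e[0],0])
    b=np.array([hx,hy,.04])+.235*(np.cos(s)*e+np.sin(s)*np.array([0,0,1.]))
    return b,b+.06*n,b-.06*n
E
python3 - <<'E'
from h import *
b1=blue(cv2.cvtColor(cv2.imread('pics/a.png'),cv2.COLOR_BGR2RGB)); b2=blue(cv2.cvtColor(cv2.imread('pics/b.png'),cv2.COLOR_BGR2RGB))
b1[:150]=0;b1[190:]=0;b1[:,:235]=0;b1[:,315:]=0;b2[:170]=0;b2[210:]=0;b2[:,:205]=0;b2[:,285:]=0
for b in(b1,b2):
    print([(x,np.where(b[:,x])[0][[0,-1]].tolist()) for x in np.where(b.any(0))[0][[0,1,2,3,8,20,-20,-8,-4,-3,-2,-1]]])
E
```

```text
[(np.int64(241), [170, 171]), (np.int64(242), [168, 172]), (np.int64(243), [167, 172]), (np.int64(244), [165, 172]), (np.int64(249), [169, 173]), (np.int64(261), [169, 173]), (np.int64(287), [170, 174]), (np.int64(299), [170, 174]), (np.int64(303), [166, 174]), (np.int64(304), [169, 174]), (np.int64(305), [170, 174]), (np.int64(306), [171, 173])]
[(np.int64(214), [179, 187]), (np.int64(215), [179, 196]), (np.int64(216), [179, 200]), (np.int64(217), [179, 200]), (np.int64(222), [178, 180]), (np.int64(234), [178, 181]), (np.int64(257), [177, 180]), (np.int64(269), [177, 180]), (np.int64(273), [177, 198]), (np.int64(274), [177, 198]), (np.int64(275), [178, 198]), (np.int64(276), [183, 196])]
```

Run:
```python
from h import *
obs=[('scene',(306.3,172.3),(241.5,171)),('top',(214.3,179.8),(276.5,178.3))]
f=lambda q:np.concatenate([np.r_[proj(c,model(q[:3],q[3])[1])-l,proj(c,model(q[:3],q[3])[2])-r] for c,l,r in obs])
r=least_squares(f,[.45,0,0,.53]);print(r.x.round(4),r.fun.round(1))
q=r.x
for s in(0,.25,q[3],.9,1.06):print(s,model(q[:3],s)[0].round(4))
e=np.array([np.cos(q[2]),np.sin(q[2])]);n=np.array([-e[1],e[0]])
for y in(.15,-.15):print('hinge end',[proj(c,[*(q[:2]+y*n),.04]).round(0) for c in('scene','top')])
for c in('scene','top'):
  im=cv2.imread('pics/%s.png'%('a' if c=='scene' else 'b'))
b=cv2.imread('pics/b.png')[160:310,150:350];cv2.imwrite('pics/c.png',cv2.resize(b,None,fx=4,fy=4,interpolation=cv2.INTER_CUBIC))
```

```text
[0.3976 0.0555 0.0046 0.6189] [-2.6 -0.1  2.2 -0.7  1.7 -0.2 -2.1 -0.6]
0 [0.6326 0.0566 0.04  ]
0.25 [0.6253 0.0566 0.0981]
0.6189494733795355 [0.5891 0.0564 0.1763]
0.9 [0.5437 0.0562 0.2241]
1.06 [0.5125 0.0561 0.245 ]
hinge end [array([331., 151.]), array([187., 267.])]
hinge end [array([217., 147.]), array([314., 263.])]
```

View pics/c.png

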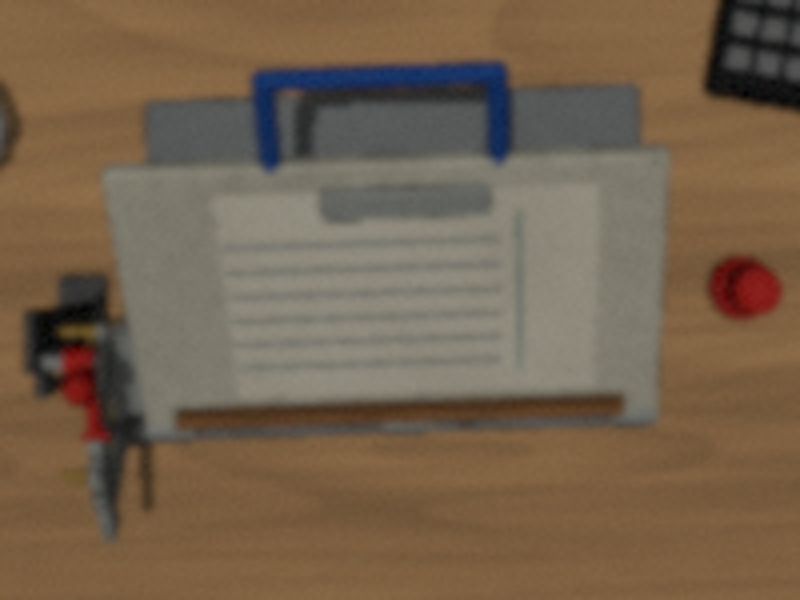

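```bash
python3 -m creep '[{"travel":[0.9,-0.1,-0.15],"rot":[0,0,-0.12]},{"travel":[0.9,-0.1,-0.15],"rot":[0,0,-0.12]},{"travel":[0.9,-0.1,-0.15],"rot":[0,0,-0.12]},{"travel":[0.9,-0.1,-0.15],"rot":[0,0,-0.12]},{"travel":[0.9,-0.1,-0.15],"rot":[0,0,-0.12]},{"travel":[0.9,-0.1,-0.15],"rot":[0,0,-0.12]},{"travel":[0.9,-0.1,-0.15],"rot":[0,0,-0.12]},{"travel":[0.9,-0.1,-0.15],"rot":[0,0,-0.12]},{"travel":[0.9,-0.1,-0.15],"rot":[0,0,-0.12]},{"travel":[0.9,-0.1,-0.15],"rot":[0,0,-0.12]}]' 132 20
cat >> h.py <<'E'
def need(goal,yaw=0.0046):
    from scipy.spatial.transform import Rotation as Ro
    s=arm.state(); R=Ro.from_rotvec(s['tool_rot'])
    e=[np.cos(yaw),np.sin(yaw),0]; z=[0,0,-1.]; T=Ro.from_matrix(np.c_[np.cross(e,z),e,z])
    return dict(t=s['t'],pos=s['tool_pos'].round(4),op=s['opening'],grip=s['grip_force'],F=np.round(s['wrist_force'],1),
      shift=(R.inv().apply(np.array(goal)-s['tool_pos'])/.04).round(2), rot=((R.inv()*T).as_rotvec()/np.radians(30)).round(3))
E
python3 -c "
from h import *
print(need([.589,.0564,.30]))"
```

```text
t: 1.85
tool_pos: [0.4624, -0.3975, 0.2789]
tool_rot: [2.815, 1.393, 0.0]
wrist_force: [0.2, -0.3, -0.7]
opening: 0.0448
grip_force: 0.0
{'t': 1.85, 'pos': array([ 0.4624, -0.3975,  0.2789]), 'op': 0.04478348623138564, 'grip': 0.0, 'F': array([ 0.2, -0.3, -0.7]), 'shift': array([10.94, -4.37, -0.53]), 'rot': array([ 1.000e-03,  0.000e+00, -1.253e+00])}
```

```bash
python3 -m creep '[{"travel":[0.95,-0.08,-0.04],"rot":[0,0,-0.125]},{"travel":[0.95,-0.08,-0.04],"rot":[0,0,-0.125]},{"travel":[0.95,-0.08,-0.04],"rot":[0,0,-0.125]},{"travel":[0.95,-0.08,-0.04],"rot":[0,0,-0.125]},{"travel":[0.95,-0.08,-0.04],"rot":[0,0,-0.125]},{"travel":[0.95,-0.08,-0.04],"rot":[0,0,-0.125]},{"travel":[0.95,-0.08,-0.04],"rot":[0,0,-0.125]},{"travel":[0.95,-0.08,-0.04],"rot":[0,0,-0.125]},{"travel":[0.95,-0.08,-0.04],"rot":[0,0,-0.125]},{"travel":[0.95,-0.08,-0.04],"rot":[0,0,-0.125]},{"travel":[0,0,0],"rot":[0,0,0]}]'
python3 -c "
from h import *
print(need([.589,.0564,.23]))"
```

```text
t: 3.22
tool_pos: [0.5634, -0.0335, 0.2953]
tool_rot: [-2.212, -2.23, -0.004]
wrist_force: [-0.5, -0.3, 0.4]
opening: 0.045
grip_force: 0.0
{'t': 3.225, 'pos': array([ 0.5634, -0.0335,  0.2953]), 'op': 0.04496867872441786, 'grip': 0.0, 'F': array([-0.5, -0.3,  0.4]), 'shift': array([2.24, 0.66, 1.64]), 'rot': array([ 0.002, -0.005,  0.006])}
```

Move above the bar (TCP z ≈ 0.215, tips still 30+ mm above the bar), then look.

```bash
python3 -m creep '[{"travel":[0.75,0.22,0.5],"rot":[0,0,0]},{"travel":[0.75,0.22,0.5],"rot":[0,0,0]},{"travel":[0.74,0.22,0.5],"rot":[0,0,0]},{"travel":[0,0,0.3],"rot":[0,0,0]},{"travel":[0,0,0],"rot":[0,0,0]},{"travel":[0,0,0],"rot":[0,0,0]}]'
python3 - <<'E'
from h import *
print(need([.589,.0564,.157]))
a=arm.snapshot('scene')[90:240,180:380,::-1];b=arm.snapshot('top')[140:290,150:350,::-1]
cv2.imwrite('pics/d.png',np.hstack([cv2.resize(x,(400,300),interpolation=cv2.INTER_CUBIC) for x in(a,b)]))
E
```

```text
t: 3.98
tool_pos: [0.5903, 0.0495, 0.2233]
tool_rot: [2.223, 2.218, -0.0]
wrist_force: [0.2, 0.2, 0.1]
opening: 0.045
grip_force: 0.0
{'t': 3.975, 'pos': array([0.5903, 0.0495, 0.2233]), 'op': 0.045039268251278484, 'grip': 0.0, 'F': array([0.2, 0.2, 0.1]), 'shift': array([ 0.17, -0.04,  1.66]), 'rot': array([ 0.002,  0.002, -0.013])}
```

View pics/d.png

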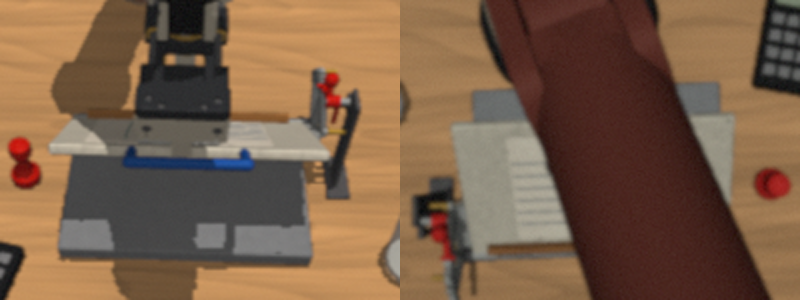

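```bash
python3 -m creep '[{"travel":[0.15,0,0.4],"rot":[0,0,0]},{"travel":[0,0,0.4],"rot":[0,0,0]},{"travel":[0,0,0.4],"rot":[0,0,0]},{"travel":[0,0,0.4],"rot":[0,0,0]},{"travel":[0,0,0],"rot":[0,0,0]},{"travel":[0,0,0],"rot":[0,0,0]}]'
```

```text
t: 4.82
tool_pos: [0.5902, 0.058, 0.1589]
tool_rot: [2.22, 2.222, 0.001]
wrist_force: [-0.1, 0.6, 0.6]
opening: 0.0447
grip_force: 0.0
```

```bash
python3 -m creep '[{"travel":[0,0,0],"rot":[0,0,0]},{"travel":[0,0,0],"rot":[0,0,0]},{"travel":[0,0,0],"rot":[0,0,0]},{"travel":[0,0,0],"rot":[0,0,0]},{"travel":[0,0,0],"rot":[0,0,0]},{"travel":[0,0,0],"rot":[0,0,0]}]' 255 20
python3 - <<'E'
from h import *
s=arm.state();print(s['joints'],s['opening'])
cv2.imwrite('pics/e.png',cv2.resize(arm.snapshot('scene')[110:200,200:360,::-1],(640,360),interpolation=cv2.INTER_CUBIC))
E
```

```text
t: 5.58
tool_pos: [0.5902, 0.0578, 0.1589]
tool_rot: [2.22, 2.222, 0.001]
wrist_force: [1.0, 0.1, 0.6]
opening: 0.0114
grip_force: 20.0
[ 0.10968104  0.61523425 -0.39628045  1.66319695  0.28400377  0.91944683
 -0.3936426 ] 0.01144816962846724
```

View pics/e.png

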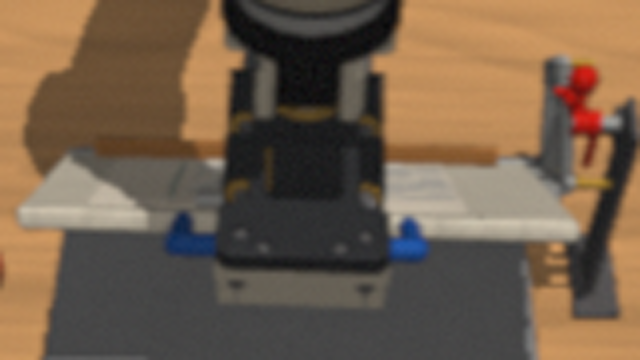

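```bash
python3 - <<'E'
import numpy as np
for a in np.arange(.62,1.12,.03):
    b=a+.03;print(round(b,2),'dy',round(.235*(np.cos(b)-np.cos(a))/.04,3),'dz',round(-.235*(np.sin(b)-np.sin(a))/.04,3), 'rel x,z',round(.235*(np.cos(b)-np.cos(.62)),4),round(.235*(np.sin(b)-np.sin(.62)),4))
E
python3 -m creep '[{"travel":[0,-0.1,-0.14],"rot":[0,0,0]},{"travel":[0,-0.107,-0.14],"rot":[0,0,0]},{"travel":[0,-0.11,-0.135],"rot":[0,0,0]},{"travel":[0,-0.11,-0.135],"rot":[0,0,0]},{"travel":[0,0,0],"rot":[0,0,0]}]'
```

```text
0.65 dy -0.105 dz -0.142 rel x,z -0.0042 0.0057
0.68 dy -0.109 dz -0.139 rel x,z -0.0085 0.0112
0.71 dy -0.113 dz -0.135 rel x,z -0.013 0.0166
0.74 dy -0.117 dz -0.132 rel x,z -0.0177 0.0219
0.77 dy -0.121 dz -0.128 rel x,z -0.0226 0.027
0.8 dy -0.125 dz -0.125 rel x,z -0.0275 0.032
0.83 dy -0.128 dz -0.121 rel x,z -0.0327 0.0369
0.86 dy -0.132 dz -0.117 rel x,z -0.0379 0.0415
0.89 dy -0.135 dz -0.113 rel x,z -0.0433 0.0461
0.92 dy -0.139 dz -0.109 rel x,z -0.0489 0.0504
0.95 dy -0.142 dz -0.105 rel x,z -0.0546 0.0546
0.98 dy -0.145 dz -0.1 rel x,z -0.0604 0.0586
1.01 dy -0.148 dz -0.096 rel x,z -0.0663 0.0625
1.04 dy -0.151 dz -0.091 rel x,z -0.0723 0.0661
1.07 dy -0.153 dz -0.087 rel x,z -0.0784 0.0696
1.1 dy -0.156 dz -0.082 rel x,z -0.0847 0.0729
1.13 dy -0.158 dz -0.078 rel x,z -0.091 0.076
t: 6.25
tool_pos: [0.572, 0.0576, 0.1811]
tool_rot: [-2.22, -2.222, 0.001]
wrist_force: [1.4, -0.8, -2.3]
opening: 0.0113
grip_force: 20.0
```

```bash
python3 -m creep '[{"travel":[0,-0.12,-0.128],"rot":[0,0,0]},{"travel":[0,-0.125,-0.125],"rot":[0,0,0]},{"travel":[0,-0.128,-0.121],"rot":[0,0,0]},{"travel":[0,0,0],"rot":[0,0,0]}]'
```

```text
t: 6.75
tool_pos: [0.557, 0.0575, 0.196]
tool_rot: [-2.22, -2.222, 0.001]
wrist_force: [1.7, -0.8, -3.6]
opening: 0.0111
grip_force: 20.0
```

```bash
python3 -m creep '[{"travel":[0,-0.066,-0.058],"rot":[0,0,0]},{"travel":[0,-0.066,-0.058],"rot":[0,0,0]},{"travel":[0,0,0],"rot":[0,0,0]}]'
```

```text
t: 7.12
tool_pos: [0.5521, 0.0575, 0.2004]
tool_rot: [-2.221, -2.222, 0.001]
wrist_force: [0.4, -1.3, -3.8]
opening: 0.011
grip_force: 20.0
```

```bash
python3 -m creep '[{"travel":[0,-0.057,-0.048],"rot":[0,0,0]},{"travel":[0,-0.057,-0.048],"rot":[0,0,0]},{"travel":[0,0,0],"rot":[0,0,0]}]'
```

```text
t: 7.5
tool_pos: [0.5475, 0.0575, 0.2042]
tool_rot: [-2.221, -2.222, 0.001]
wrist_force: [0.7, -0.9, -3.3]
opening: 0.011
grip_force: 20.0
```

```bash
python3 -c "
from h import *
cv2.imwrite('pics/f.png',cv2.resize(arm.snapshot('scene')[100:180,300:380,::-1],(480,480),interpolation=cv2.INTER_CUBIC))"
```

```text
(no output)
```

View pics/f.png

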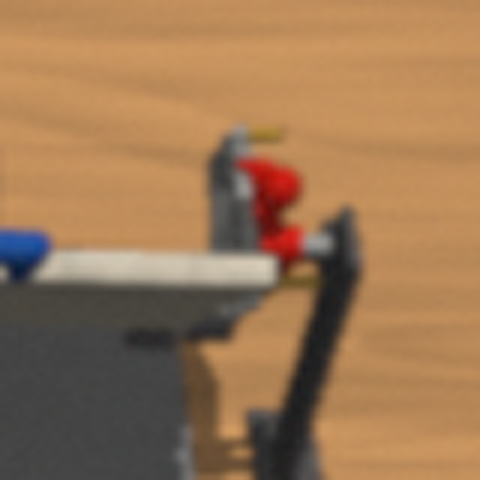

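```bash
cat >> h.py <<'E'
def red():
    im=arm.snapshot('scene'); h=cv2.cvtColor(im,cv2.COLOR_RGB2HSV)
    m=((h[...,0]<6)|(h[...,0]>174))&(h[...,1]>160)&(h[...,2]>90); m[:100]=0;m[180:]=0;m[:,:325]=0;m[:,368:]=0
    y,x=np.where(m); F=arm.state()['wrist_force']; p=arm.state()['tool_pos']
    th=np.arctan2(p[2]-.157+.1763-.042,p[0]-.3985)
    print('red',len(x),x.mean().round(1),y.mean().round(1),'theta',th.round(3),'Ft',round(-F[0]*np.sin(th)+F[2]*np.cos(th),1),'Fr',round(F[0]*np.cos(th)+F[2]*np.sin(th),1))
E
python3 -c "from h import *;red()"
python3 -m creep '[{"travel":[0,-0.059,-0.047],"rot":[0,0,0]},{"travel":[0,-0.059,-0.047],"rot":[0,0,0]},{"travel":[0,0,0],"rot":[0,0,0]}]' >/dev/null;python3 -c "from h import *;red()"
```

```text
red 89 345.5 134.2 theta 0.882 Ft -3.3 Fr -2.3
red 85 345.6 133.6 theta 0.909 Ft -1.3 Fr -2.4
```

```bash
python3 -m creep '[{"travel":[0,-0.06,-0.046],"rot":[0,0,0]},{"travel":[0,-0.06,-0.046],"rot":[0,0,0]},{"travel":[0,0,0],"rot":[0,0,0]}]' >/dev/null;python3 -c "from h import *;red()"
```

```text
red 79 345.5 132.7 theta 0.934 Ft -1.9 Fr -3.3
```

```bash
python3 -m creep '[{"travel":[0,-0.062,-0.044],"rot":[0,0,0]},{"travel":[0,-0.062,-0.044],"rot":[0,0,0]},{"travel":[0,0,0],"rot":[0,0,0]}]' >/dev/null;python3 -c "from h import *;red()"
```

```text
red 70 346.0 132.2 theta 0.958 Ft -5.4 Fr -4.1
```

```bash
python3 -m creep '[{"travel":[0,-0.063,-0.043],"rot":[0,0,0]},{"travel":[0,-0.063,-0.043],"rot":[0,0,0]},{"travel":[0,0,0],"rot":[0,0,0]}]' >/dev/null;python3 -c "from h import *;red()"
```

```text
red 70 346.1 133.0 theta 0.976 Ft -13.4 Fr -6.3
```

```bash
python3 -m creep '[{"travel":[0,0.063,0.043],"rot":[0,0,0]},{"travel":[0,0,0],"rot":[0,0,0]}]';python3 -c "
from h import *;red()
cv2.imwrite('pics/g.png',cv2.resize(arm.snapshot('scene')[100:180,300:380,::-1],(480,480),interpolation=cv2.INTER_CUBIC))"
```

```text
t: 9.55
tool_pos: [0.5321, 0.0574, 0.2162]
tool_rot: [2.22, 2.221, 0.002]
wrist_force: [4.9, -4.4, -9.4]
opening: 0.0109
grip_force: 20.0
red 68 346.0 132.4 theta 0.967 Ft -9.4 Fr -5.5
```

View pics/g.png

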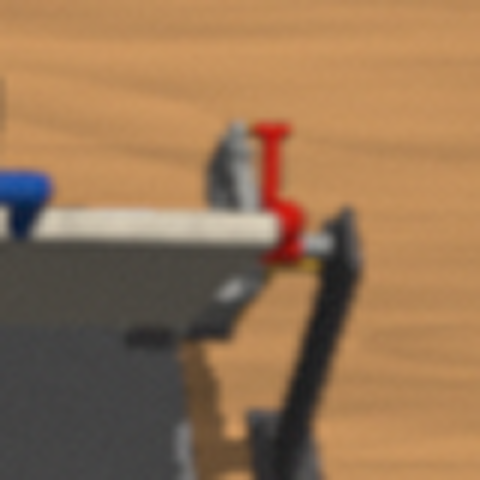

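```bash
python3 -m creep '[{"travel":[0,0.144,0.102],"rot":[0,0,0]},{"travel":[0,0.141,0.106],"rot":[0,0,0]},{"travel":[0,0.138,0.11],"rot":[0,0,0]},{"travel":[0,0.134,0.114],"rot":[0,0,0]},{"travel":[0,0.131,0.118],"rot":[0,0,0]},{"travel":[0,0.127,0.122],"rot":[0,0,0]},{"travel":[0,0.124,0.126],"rot":[0,0,0]},{"travel":[0,0.12,0.13],"rot":[0,0,0]},{"travel":[0,0,0],"rot":[0,0,0]}]';python3 -c "
from h import *;red()"
```

```text
t: 10.78
tool_pos: [0.5744, 0.0579, 0.1792]
tool_rot: [2.22, 2.222, 0.002]
wrist_force: [1.4, -4.2, -0.9]
opening: 0.0112
grip_force: 20.0
red 85 345.8 133.4 theta 0.728 Ft -2.3 Fr 0.9
```

```bash
python3 -m creep '[{"travel":[0,0.115,0.134],"rot":[0,0,0]},{"travel":[0,0.111,0.137],"rot":[0,0,0]},{"travel":[0,0.107,0.14],"rot":[0,0,0]},{"travel":[0,0.035,0.048],"rot":[0,0,0]},{"travel":[0,0,0],"rot":[0,0,0]}]';python3 -c "
from h import *;red()"
```

```text
t: 11.45
tool_pos: [0.5893, 0.0581, 0.1609]
tool_rot: [2.22, 2.222, 0.003]
wrist_force: [3.0, -4.1, 0.2]
opening: 0.0113
grip_force: 20.0
red 85 345.8 133.4 theta 0.627 Ft -0.9 Fr 3.3
```

```bash
python3 -m creep '[{"travel":[0,0.035,0.048],"rot":[0,0,0]},{"travel":[0,0.035,0.048],"rot":[0,0,0]},{"travel":[0,0,0],"rot":[0,0,0]}]';python3 -c "
from h import *;red()"
```

```text
t: 11.88
tool_pos: [0.592, 0.0581, 0.1571]
tool_rot: [2.22, 2.222, 0.003]
wrist_force: [4.3, -3.6, -0.5]
opening: 0.0113
grip_force: 20.0
red 85 345.8 133.4 theta 0.608 Ft -1.7 Fr 2.8
```

```bash
python3 -m creep '[{"travel":[0.02,0.11,0.146],"rot":[0,0,0]},{"travel":[0.02,0.105,0.149],"rot":[0,0,0]},{"travel":[0.02,0.1,0.152],"rot":[0,0,0]},{"travel":[0,0.09,0.154],"rot":[0,0,0]},{"travel":[0,0.08,0.157],"rot":[0,0,0]},{"travel":[0,0,0],"rot":[0,0,0]}]';python3 -c "
from h import *;red()"
```

```text
t: 12.68
tool_pos: [0.6107, 0.0583, 0.1257]
tool_rot: [2.222, 2.22, -0.003]
wrist_force: [3.2, -6.0, -1.9]
opening: 0.0113
grip_force: 20.0
red 85 345.8 133.4 theta 0.453 Ft -3.0 Fr 1.6
```

```bash
python3 -m creep '[{"travel":[-0.03,0.076,0.159],"rot":[0,0,0]},{"travel":[-0.03,0.071,0.161],"rot":[0,0,0]},{"travel":[-0.03,0.066,0.163],"rot":[0,0,0]},{"travel":[0,0.061,0.165],"rot":[0,0,0]},{"travel":[0,0.056,0.167],"rot":[0,0,0]},{"travel":[0,0,0],"rot":[0,0,0]}]';python3 -c "
from h import *;red()"
```

```text
t: 13.48
tool_pos: [0.6239, 0.0583, 0.0941]
tool_rot: [-2.219, -2.223, -0.003]
wrist_force: [2.9, 0.3, -1.5]
opening: 0.0113
grip_force: 20.0
red 86 345.8 133.6 theta 0.308 Ft -2.3 Fr 3.9
```

```bash
python3 -m creep '[{"travel":[0,0.051,0.168],"rot":[0,0,0]},{"travel":[0,0.046,0.17],"rot":[0,0,0]},{"travel":[0,0.04,0.172],"rot":[0,0,0]},{"travel":[0,0.035,0.173],"rot":[0,0,0]},{"travel":[0,0.03,0.174],"rot":[0,0,0]},{"travel":[0,0.024,0.175],"rot":[0,0,0]},{"travel":[0,0,0],"rot":[0,0,0]}]';python3 -c "
from h import *;red()
for x in (.595,.6,.605,.61,.615): print(x,proj('top',[x,.05,.028]),proj('scene',[x,.05,.028]))"
```

```text
t: 14.4
tool_pos: [0.6339, 0.0583, 0.0528]
tool_rot: [2.219, 2.223, 0.006]
wrist_force: [5.6, 4.0, -2.0]
opening: 0.0114
grip_force: 20.0
red 92 345.8 133.7 theta 0.128 Ft -3.0 Fr 4.4
0.595 [250.55778477 182.04805353] [269.03677598 214.10133504]
0.6 [250.50540382 179.9836737 ] [268.96614306 215.90509899]
0.605 [250.45305011 177.9203668 ] [268.89499091 217.72212238]
0.61 [250.40072359 175.85813199] [268.82331379 219.55255195]
0.615 [250.34842426 173.79696843] [268.75110588 221.39653664]
```

```bash
python3 -m creep '[{"travel":[-0.01,0.02,0.14],"rot":[0,0,0]},{"travel":[-0.01,0.02,0.14],"rot":[0,0,0]},{"travel":[-0.01,0.01,0.14],"rot":[0,0,0]},{"travel":[0,0,0.1],"rot":[0,0,0]},{"travel":[0,0,0.08],"rot":[0,0,0]},{"travel":[0,0,0],"rot":[0,0,0]}]';python3 -c "
from h import *;red()"
```

```text
t: 15.2
tool_pos: [0.6364, 0.0583, 0.0292]
tool_rot: [2.219, 2.224, 0.01]
wrist_force: [6.6, 5.4, -3.1]
opening: 0.0113
grip_force: 20.0
red 99 345.4 134.4 theta 0.028 Ft -2.7 Fr 5.8
```

```bash
python3 -m creep '[{"travel":[0,0.02,0.05],"rot":[0,0,0]},{"travel":[0,0.02,0.05],"rot":[0,0,0]},{"travel":[0,0,0],"rot":[0,0,0]}]';python3 -c "
from h import *;red()"
```

```text
t: 15.62
tool_pos: [0.6366, 0.0583, 0.0249]
tool_rot: [-2.217, -2.223, -0.006]
wrist_force: [4.6, 5.3, -3.4]
opening: 0.0115
grip_force: 20.0
red 97 345.0 134.8 theta 0.009 Ft -2.6 Fr 4.7
```

```bash
python3 -m creep '[{"travel":[0,0,0.05],"rot":[0,0,0]},{"travel":[0,0,0.04],"rot":[0,0,0]},{"travel":[0,0,0],"rot":[0,0,0]}]';python3 -c "
from h import *;red()"
```

```text
t: 16.05
tool_pos: [0.6367, 0.0583, 0.0213]
tool_rot: [-2.217, -2.223, -0.006]
wrist_force: [3.9, 4.8, -3.4]
opening: 0.0116
grip_force: 20.0
red 99 345.0 135.0 theta -0.006 Ft -3.4 Fr 3.6
```

```bash
python3 -m creep '[{"travel":[0,0,0.05],"rot":[0,0,0]},{"travel":[0,0,0.04],"rot":[0,0,0]},{"travel":[0,0,0],"rot":[0,0,0]}]';python3 -c "
from h import *;red()"
```

```text
t: 16.48
tool_pos: [0.6367, 0.0583, 0.0177]
tool_rot: [-2.218, -2.223, -0.006]
wrist_force: [4.0, 4.2, -2.2]
opening: 0.0114
grip_force: 20.0
red 98 344.9 134.9 theta -0.021 Ft -2.4 Fr 3.7
```

```bash
python3 -m creep '[{"travel":[0,0,0.04],"rot":[0,0,0]},{"travel":[0,0,0.04],"rot":[0,0,0]},{"travel":[0,0,0],"rot":[0,0,0]}]';python3 -c "
from h import *;red()
im=arm.snapshot('scene')
cv2.imwrite('pics/i.png',cv2.resize(im[110:240,195:375,::-1],(720,520),interpolation=cv2.INTER_CUBIC))
b=blue(im);b[:150]=0;b[240:]=0;b[:,:225]=0;b[:,325:]=0
y,x=np.where(b);print(x.min(),x.max(),y[x<250].mean(),y[x>300].mean())
q=[.398,.0555,.0046]
for s in(0,.03,.06,.1):print(s,[v.round(1) for v in(proj('scene',model(q,s)[1]),proj('scene',model(q,s)[2]))])
for x in sorted(set(x)):print(x,np.where(b[:,x])[0][[0,-1]],end=' ')
"
```

```text
t: 16.9
tool_pos: [0.6368, 0.0583, 0.0155]
tool_rot: [-2.218, -2.223, -0.006]
wrist_force: [2.6, 4.3, 1.2]
opening: 0.0115
grip_force: 20.0
red 97 344.9 134.8 theta -0.03 Ft 2.3 Fr 2.6
244 300 219.0493827160494 nan
0 [array([298.4, 226.5]), array([244.8, 224.5])]
0.03 [array([298.7, 224.8]), array([244.7, 222.8])]
0.06 [array([298.9, 223. ]), array([244.6, 221. ])]
0.1 [array([299.3, 220.5]), array([244.4, 218.5])]
244 [212 228] 245 [209 228] 246 [208 228] 247 [208 228] 248 [225 228] 249 [226 228] 250 [226 228] 251 [226 228] 252 [226 228] 253 [226 228] 254 [226 229] 255 [226 229] 256 [226 229] 265 [227 227] 280 [227 228] 289 [227 230] 290 [227 230] 291 [227 230] 292 [227 230] 293 [227 230] 294 [227 230] 295 [227 230] 296 [211 230] 297 [210 230] 298 [209 230] 299 [210 229] 300 [211 223] <string>:6: RuntimeWarning: Mean of empty slice.
  ret = ret.dtype.type(ret / rcount)
```

View pics/i.png

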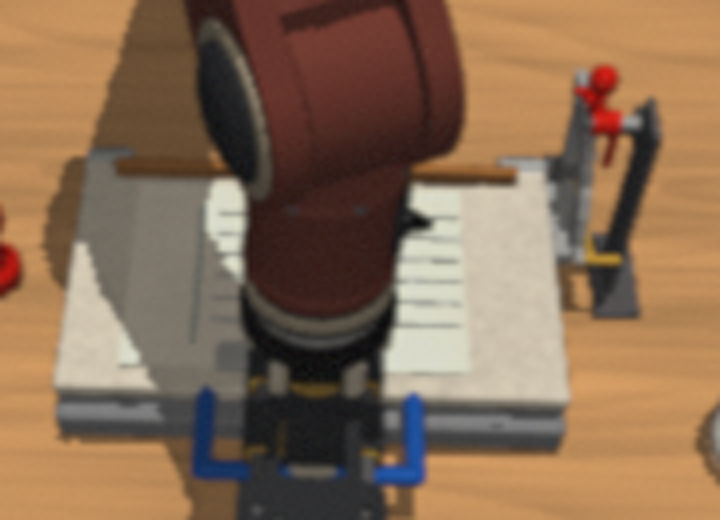

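```bash
python3 -m creep '[{"travel":[0,-0.002,-0.17],"rot":[0,0,0]},{"travel":[0,-0.007,-0.17],"rot":[0,0,0]},{"travel":[0,-0.012,-0.169],"rot":[0,0,0]},{"travel":[0,-0.017,-0.169],"rot":[0,0,0]},{"travel":[0,-0.022,-0.168],"rot":[0,0,0]},{"travel":[0,-0.027,-0.167],"rot":[0,0,0]},{"travel":[0,-0.032,-0.166],"rot":[0,0,0]},{"travel":[0,-0.037,-0.165],"rot":[0,0,0]},{"travel":[0,-0.041,-0.164],"rot":[0,0,0]},{"travel":[0,-0.046,-0.163],"rot":[0,0,0]},{"travel":[0,0,0],"rot":[0,0,0]}]';cat >> h.py <<'E'
def ang():
    b=blue(arm.snapshot('scene'));b[:150]=0;b[240:]=0;b[:,:225]=0;b[:,325:]=0
    c=np.where(b.any(0))[0];l=[np.where(b[:,x])[0][-1] for x in c]
    print('blue bottom edge',list(zip(c.tolist(),l))[::4])
    for s in(0,.2,.25,.3,.35):print(s,[v.round(1) for v in(proj('scene',model([.398,.0555,.0046],s)[1]),proj('scene',model([.398,.0555,.0046],s)[2]))])
E
python3 -c "
from h import *;red();ang()"
```

```text
t: 18.38
tool_pos: [0.6276, 0.0582, 0.0821]
tool_rot: [-2.218, -2.224, -0.009]
wrist_force: [4.3, 4.7, -2.0]
opening: 0.011
grip_force: 20.0
red 96 345.0 134.7 theta 0.253 Ft -3.1 Fr 3.9
blue bottom edge [(242, np.int64(208)), (246, np.int64(209)), (250, np.int64(209)), (254, np.int64(206)), (295, np.int64(211)), (299, np.int64(210)), (303, np.int64(210))]
0 [array([298.4, 226.5]), array([244.8, 224.5])]
0.2 [array([300.2, 213.3]), array([244.1, 211.3])]
0.25 [array([300.7, 209.3]), array([244. , 207.3])]
0.3 [array([301.1, 205. ]), array([243.9, 203. ])]
0.35 [array([301.5, 200.5]), array([243.8, 198.5])]
```

```bash
python3 -m creep '[{"travel":[0,-0.03,-0.09],"rot":[0,0,0]},{"travel":[0,0,0],"rot":[0,0,0]},{"travel":[0,0.04,0.1],"rot":[0,0,0]},{"travel":[0,0.04,0.1],"rot":[0,0,0]},{"travel":[0,0.035,0.1],"rot":[0,0,0]},{"travel":[0,0,0],"rot":[0,0,0]}]';python3 -c "
from h import *;red();ang()"
```

```text
t: 19.23
tool_pos: [0.63, 0.0582, 0.0727]
tool_rot: [-2.217, -2.222, -0.005]
wrist_force: [3.7, 5.2, -1.3]
opening: 0.0113
grip_force: 20.0
red 99 345.0 134.8 theta 0.213 Ft -2.7 Fr 3.0
blue bottom edge [(242, np.int64(211)), (246, np.int64(212)), (250, np.int64(212)), (254, np.int64(210)), (293, np.int64(212)), (297, np.int64(214)), (301, np.int64(214))]
0 [array([298.4, 226.5]), array([244.8, 224.5])]
0.2 [array([300.2, 213.3]), array([244.1, 211.3])]
0.25 [array([300.7, 209.3]), array([244. , 207.3])]
0.3 [array([301.1, 205. ]), array([243.9, 203. ])]
0.35 [array([301.5, 200.5]), array([243.8, 198.5])]
```

```bash
python3 -m creep '[{"travel":[0,0.015,0.05],"rot":[0,0,0]},{"travel":[0,0.015,0.04],"rot":[0,0,0]},{"travel":[0,0,0],"rot":[0,0,0]}]';python3 -c "
from h import *;red()"
```

```text
t: 19.7
tool_pos: [0.6306, 0.0583, 0.0698]
tool_rot: [-2.217, -2.222, -0.004]
wrist_force: [1.7, 5.7, 1.9]
opening: 0.0115
grip_force: 20.0
red 97 345.0 134.7 theta 0.2 Ft 0.1 Fr 1.5
```

```bash
python3 -m creep '[{"travel":[0,0.01,0.05],"rot":[0,0,0]},{"travel":[0,0,0],"rot":[0,0,0]},{"travel":[0,0,0],"rot":[0,0,0]}]';python3 -c "
from h import *;red();ang()"
```

```text
t: 20.12
tool_pos: [0.631, 0.0583, 0.0684]
tool_rot: [-2.217, -2.223, -0.004]
wrist_force: [1.5, 4.6, 4.5]
opening: 0.011
grip_force: 20.0
red 99 345.0 134.8 theta 0.194 Ft 3.3 Fr 2.4
blue bottom edge [(242, np.int64(212)), (246, np.int64(214)), (250, np.int64(214)), (254, np.int64(212)), (292, np.int64(213)), (296, np.int64(216)), (300, np.int64(216))]
0 [array([298.4, 226.5]), array([244.8, 224.5])]
0.2 [array([300.2, 213.3]), array([244.1, 211.3])]
0.25 [array([300.7, 209.3]), array([244. , 207.3])]
0.3 [array([301.1, 205. ]), array([243.9, 203. ])]
0.35 [array([301.5, 200.5]), array([243.8, 198.5])]
```

```bash
python3 -m creep '[{"travel":[0,-0.01,-0.03],"rot":[0,0,0]},{"travel":[0,0,0],"rot":[0,0,0]},{"travel":[0,0,0],"rot":[0,0,0]},{"travel":[0,0,0],"rot":[0,0,0]},{"travel":[0,0,0],"rot":[0,0,0]},{"travel":[0,0,0],"rot":[0,0,0]}]' 145;python3 -c "
from h import *;red();ang()"
```

```text
t: 20.98
tool_pos: [0.6309, 0.0554, 0.0689]
tool_rot: [-2.22, -2.222, 0.0]
wrist_force: [0.3, -0.4, 0.2]
opening: 0.0401
grip_force: 0.0
red 99 345.0 134.8 theta 0.196 Ft -0.1 Fr -0.6
blue bottom edge [(242, np.int64(212)), (246, np.int64(213)), (250, np.int64(213)), (292, np.int64(214)), (296, np.int64(215)), (300, np.int64(215))]
0 [array([298.4, 226.5]), array([244.8, 224.5])]
0.2 [array([300.2, 213.3]), array([244.1, 211.3])]
0.25 [array([300.7, 209.3]), array([244. , 207.3])]
0.3 [array([301.1, 205. ]), array([243.9, 203. ])]
0.35 [array([301.5, 200.5]), array([243.8, 198.5])]
```

Released, and the board is holding. Retreat straight up.

```bash
python3 -m creep '[{"travel":[0,0,-0.3],"rot":[0,0,0]},{"travel":[0,0,-0.5],"rot":[0,0,0]},{"travel":[0,0,-0.8],"rot":[0,0,0]},{"travel":[0,0,-0.8],"rot":[0,0,0]},{"travel":[0,0,-0.6],"rot":[0,0,0]},{"travel":[0,0,0],"rot":[0,0,0]},{"travel":[0,0,0],"rot":[0,0,0]},{"travel":[0,0,0],"rot":[0,0,0]}]';python3 -c "
from h import *;ang()
cv2.imwrite('pics/j.png',cv2.resize(arm.snapshot('scene')[90:260,170:430,::-1],(780,510)))"
```

```text
t: 22.08
tool_pos: [0.6301, 0.0552, 0.1875]
tool_rot: [-2.219, -2.221, 0.003]
wrist_force: [-0.6, 0.3, 1.0]
opening: 0.0399
grip_force: 0.0
blue bottom edge [(242, np.int64(212)), (246, np.int64(213)), (250, np.int64(213)), (254, np.int64(214)), (258, np.int64(213)), (262, np.int64(214)), (266, np.int64(214)), (270, np.int64(214)), (274, np.int64(214)), (278, np.int64(214)), (282, np.int64(214)), (286, np.int64(214)), (290, np.int64(214)), (294, np.int64(215)), (298, np.int64(215)), (302, np.int64(214))]
0 [array([298.4, 226.5]), array([244.8, 224.5])]
0.2 [array([300.2, 213.3]), array([244.1, 211.3])]
0.25 [array([300.7, 209.3]), array([244. , 207.3])]
0.3 [array([301.1, 205. ]), array([243.9, 203. ])]
0.35 [array([301.5, 200.5]), array([243.8, 198.5])]
```

View pics/j.png

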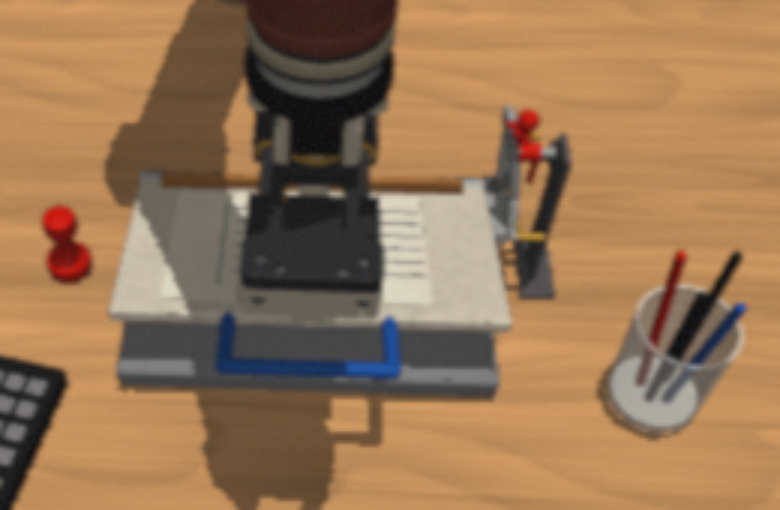

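The board is propped at a low angle of about 0.22 rad. The gripper is clear, and the cup, stamp and calculator have not moved.

```bash
python3 -c "
from plant import arm
print(arm.sign_off())"
```

```text
the job is handed in; nothing more can be done
None
```

The job is handed in with no verdict returned: the board rests on its lowest notch at about 0.22 rad, released, and the cup, stamp and calculator look unmoved; the one risk is the end stop, where the force at the bar briefly read about 13 N, inside the 12–16 N overload band.

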